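# Set the beaker on the balance and hold the funnel arm level over it

## Robot

A 6-joint arm with a two-finger parallel gripper is mounted at the origin on the work surface. World frame = base frame: x ahead of the robot, y to its left, z up, the work surface at z = 0. Lengths are in m, angles in degrees, forces in N, time in s.
With the tool pointing down it reaches from about 0.3 to 0.75 m from the base axis. Payload 8.5 kg.
Tool frame: the origin (TCP) lies midway between the tips of the shut fingers; the grasp point (between the pads) lies 19 mm behind it; z points along the fingers, y is the direction in which the jaws open and shut (so a half turn about z gives the same grasp; the last joint's range is limited). The gripper opens to 85 mm and grips with 20 to 120 N. Pads are 22 mm wide; open, the fingers measure 114 mm over their backs; the gripper's body (76 mm by 85 mm) begins 54 mm behind the grasp point. The pads swing forward as they close: fully open they stand 13 mm farther back than shut.
Start: joints at [58.883, 21.807, 74.336, -0, 83.858, -12.336], TCP at [0.177, 0.521, 0.231] pointing down, gripper open.
Joint ranges: [-178.18, 178.18], [-50.72, 133.34], [12.68, 142.11], [-81.47, 261.47], [9.98, 163.14], [-165.26, 165.26]. Speed limits (degrees/s): [136.94, 136.94, 180, 180, 180, 180].

## Interface

Orientations are given as a 3x3 rotation matrix whose columns are the frame's x, y, z axes.
In Python, from rig import status, eyes, env gives the robot as it stands. The module is installed in compiled form; this text tells all that it offers.
- The arm moves only by the tool play_rows, never from a script. Its argument "targets" is text: rows parted by semicolons, each of 5 numbers parted by spaces: the shift along the tool's x, y, z in m, then the turn about the tool's z in rad, then the closure, from 0 (fully open) to 1 (shut). A call has 1 to 5 rows; each row is the pose to reach, as a shift and turn from the pose commanded when the call began, along the tool's axes at that moment; what a row does not reach only later rows make up. A row lasts 1/10 s, in which the tool goes at most 50 mm and 8.59 degrees, less where a joint would pass 70% of its speed; a pose out of reach is approached as far as the arm can. A call with a gripper value outside its range is refused whole. The fingers move at their own pace and stop on an object; "force" is the grip in N (left out, the last holds). Time passes only in rows, so rows that repeat a pose let the fingers close. It gives the time, the measured TCP pose, the force and the opening at its end, in the units of the state.
- status.observe(): the state, without advancing time (a new reading comes with each control period).
- eyes.get_image(name): name is "scene" or "top" or "wrist"; returns a dict with "pixels" (420x560x3 uint8, red, green, blue), "range_z" (420x560 float32, m along the optical axis (not along the pixel's ray), 0 where there is no reading), "mtx" (3x3 intrinsics, pixels), "world_to_cam" (4x4, takes a point from world to camera coordinates); the wrist camera has in their place "T_tool_cam" (4x4, takes a point from camera to tool coordinates, whose origin is the TCP and whose axes are the flange's). Camera axes: x right, y up, looking along -z (the intrinsics and any distortion apply to the point x, -y, -z); pixel columns grow to the right and rows downward; lengths in m; the calibration is good to about 2 mm. A picture is of the moment at which its call begins: read the wrist's pose just before it.
- env.close_job(): hands the job in, once; it reports no verdict.
The state is a dict: "time_s": time; "q": joint angles; "qvel": joint speeds; "joint_efforts": joint torques, N m; "position": TCP position; "tool_rot": TCP orientation; "ft_force": force on the tool from outside, world axes, zero at the start; "wrist_torque": the same for the moment, N m; "grip_width": finger opening in m.
Only numpy, scipy, OpenCV 4.12 (cv2) and the standard library are available. Lean on these libraries where they do the work, as an engineer would, in place of code of your own. Each camera call takes 0.05 s, during which the arm holds its last target.

## Task

Stand the white porcelain beaker upright in the centre of the balance's sprung pan, gently, without pushing the pan down onto its stop, and let go of it. Then pick up the funnel arm by its balance point, keep it level all the way, and hold it still with the funnel's spout over the middle of the beaker's mouth and about 3 cm of air between spout and rim. Finish while holding it there in the gripper, and leave the amber bottle, flask, tip box and tube rack alone.

Things in the scene. Friction and masses are not known exactly. Their poses are not given: they have to be found in the camera images.
- beaker: the plain white porcelain beaker, a loose round open cup without handle: outside diameter 52 mm at the rim, tapering to about 40 mm at the foot, 70 mm high, wall 3.5 mm, mass 70 to 120 g. It stands on the bench. Origin: centre of its underside; z is its upward axis, the rim is at z = 70 mm
- pan_centre (a point): centre of the top of the balance's pan, a flat steel disc, diameter 120 mm, 6 mm thick, top 76 mm above the bench when empty; moves with the pan. The balance is a white flat box-shaped scale, 220 x 180 mm, fixed to the bench, housing 57 mm high, its grey key strip on the robot's side, 108 mm from the pan's centre
- pan (a joint): how far the pan is pressed down, m: 0 when empty, up to 0.012 at its stop. It is sprung with about 250 N/m, so the beaker alone sinks it by 3 to 5 mm
- funnel_arm: funnel arm, loose, 300 to 600 g, lying on the bench: steel bar (12 mm wide, 14 mm tall), heavy pale grey clamp block at one end (44 x 40 mm, 60 mm tall, small screw on one side), a white funnel at the other (rim diameter 66 mm, 84 mm above the bench). Rests on block and spout. Origin: bench-level point below its balance point; x along the bar to the funnel (at first roughly away from the robot), z up
- balance_point (a point): the funnel arm's balance point, on the bar's centre line: 45 mm above the arm's origin (and the bench, as it lies), 38 mm from the clamp block's near face, 125 mm from the funnel's axis. The block spans x = -82 to -38 mm; the bar is free from there to x = 90 mm, where the funnel's cone begins to overhang it
- spout_tip (a point): centre of the lower end of the funnel's spout (12 mm across): x = 125 mm, z = 0 in the arm's frame, 45 mm lower than the bar's centre line
- reagent_bottle: closed amber bottle with white cap, diameter 56 mm, about 105 mm high; origin at the centre of its underside. Not to be disturbed
- flask: conical glass flask, foot diameter 80 mm, 110 mm high; origin at the centre of its underside. Not to be disturbed
- tip_box: pipette tip box, clear with a blue lid, 84 x 119 x 52 mm; origin at the centre of its underside. Not to be disturbed
- tube_rack: grey rack with two rows of white tube caps, 60 x 160 x 51 mm; origin at the centre of its underside. Not to be disturbed
Not all that is in view belongs to the job. Several things look just like the beaker: the one meant starts nearest to the robot's base.

How it is judged:
By the outcome, as a careful person would: the job done as asked, in the order asked, and still so for the second after the job is handed in, while the arm keeps its last pose, push and grip.
It also fails if it takes over 67 s, if anything falls off the work surface, if the arm or the gripper's body presses on something with over 40 N, if the wrist force passes 120 N, or if a joint passes its speed limit or range.

## Working session

There is one attempt and no reset: what is moved stays moved. The work goes in short steps, Python scripts to look and compute and a tool call to move; the robot and the scene stay as the last step left them, time stands still between calls to the robot, and variables do not carry over. Pictures are saved under pics/ and viewed, and the job is handed in when it is done.

Besides the shell and the picture viewer there is one more tool, called as name(argument=value, ...), one argument or row to a line, values as JSON. play_rows: Moves the arm, as the interface text tells. Its arguments: {"type":"object","properties":{"targets":{"type":"string"},"force":{"type":"number"}},"required":["targets"]}

```bash
mkdir -p pics; cat > h.py <<'E'
import numpy as np, cv2
from rig import status, eyes, env
def grab(n):
    s=status.observe(); d=eyes.get_image(n); d['s']=s
    if 'T_tool_cam' in d:
        T=np.eye(4);T[:3,:3]=np.array(s['tool_rot']);T[:3,3]=s['position']
        d['c2w']=T@np.array(d['T_tool_cam'])
    else: d['c2w']=np.linalg.inv(np.array(d['world_to_cam']))
    return d
def save(d,n,s=1,crop=None):
    p=d['pixels'][:,:,::-1]
    if crop: p=p[crop[1]:crop[3],crop[0]:crop[2]]
    cv2.imwrite('pics/'+n,cv2.resize(p,None,fx=s,fy=s))
def cloud(d):
    K=d['mtx'];h,w=d['range_z'].shape
    u,v=np.meshgrid(np.arange(w),np.arange(h));z=d['range_z']
    x=(u-K[0][2])/K[0][0]*z;y=(v-K[1][2])/K[1][1]*z
    P=np.stack([x,-y,-z,np.ones_like(z)],-1)@d['c2w'].T
    P=P[...,:3];P[z==0]=np.nan
    return P
E
python3 - <<'E'
from h import *
for n in ['scene','top','wrist']:
    d=grab(n);save(d,n+'0.png');np.savez('/tmp/'+n+'0.npz',P=cloud(d),pix=d['pixels'],K=d['mtx'],c2w=d['c2w'])
    print(n,d.keys(),d['mtx'],d['c2w'].round(3))
print(d['s'])
E
```

```text
scene dict_keys(['pixels', 'range_z', 'mtx', 'world_to_cam', 's', 'c2w']) [[409.02417262   0.         278.76323496]
 [  0.         409.02417262 207.93207866]
 [  0.           0.           1.        ]] [[-0.851 -0.448  0.273  0.966]
 [ 0.525 -0.722  0.451  0.579]
 [-0.005  0.527  0.85   1.159]
 [ 0.     0.     0.     1.   ]]
top dict_keys(['pixels', 'range_z', 'mtx', 'world_to_cam', 's', 'c2w']) [[478.46567997   0.         283.25879816]
 [  0.         478.46567997 214.10307326]
 [  0.           0.           1.        ]] [[ 2.000e-03  9.790e-01 -2.050e-01  3.430e-01]
 [-1.000e+00  1.000e-03 -5.000e-03  1.600e-02]
 [-5.000e-03  2.050e-01  9.790e-01  1.409e+00]
 [ 0.000e+00  0.000e+00  0.000e+00  1.000e+00]]
wrist dict_keys(['pixels', 'range_z', 'mtx', 'T_tool_cam', 's', 'c2w']) [[292.68720682   0.         277.91657378]
 [  0.         292.68720682 208.17165968]
 [  0.           0.           1.        ]] [[ 0.32  -0.897 -0.305  0.097]
 [ 0.947  0.303  0.105  0.548]
 [-0.002 -0.323  0.946  0.374]
 [ 0.     0.     0.     1.   ]]
{'time_s': 0.1, 'q': array([ 5.88832439e+01,  2.18372159e+01,  7.43801462e+01,  4.85099209e-04,
        8.38582570e+01, -1.23370189e+01]), 'qvel': array([-0.00405515, -0.00459308, -0.24230279, -0.0083069 , -0.06571321,
        0.03750891]), 'joint_efforts': array([ 3.45587308e-03, -4.49225986e+01, -2.31655008e+01, -1.81735418e-04,
        3.70039503e-03,  8.99085222e-06]), 'position': array([0.17693153, 0.52048094, 0.23077427]), 'tool_rot': array([[-9.46762778e-01,  3.21931309e-01, -6.89258683e-04],
       [ 3.21931916e-01,  9.46762153e-01, -1.12555286e-03],
       [ 2.90213329e-04, -1.28752592e-03, -9.99999129e-01]]), 'ft_force': array([0.1468546 , 0.18858165, 0.45739078]), 'wrist_torque': array([ 0.01865564, -0.01030523,  0.0266922 ]), 'grip_width': 0.08551344569863274}
```

View pics/scene0.png

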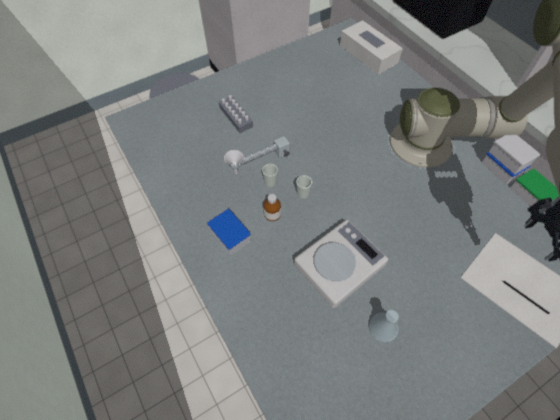

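View pics/top0.png

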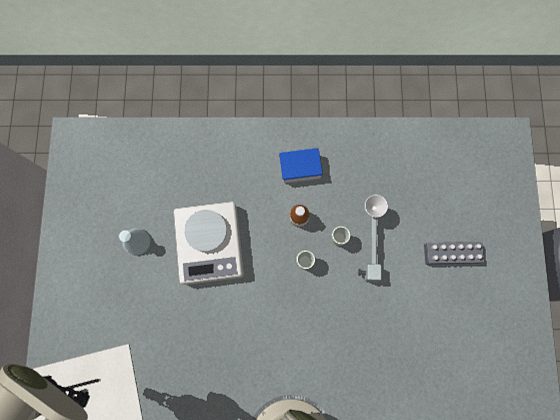

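View pics/wrist0.png

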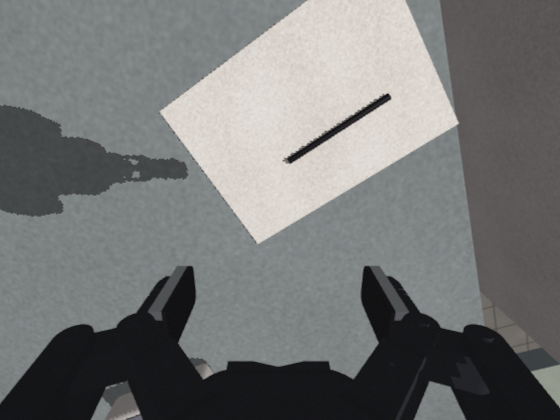

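Two cups look like the beaker: top (306,260) / scene (304,186), and top (341,235) / scene (270,175). The base is at the bottom of the top view, near (288,415), so the first is the nearer one. I'll measure both and confirm in a crop.

```bash
python3 - <<'E'
from h import *
D=np.load('/tmp/top0.npz');P=D['P'];pix=D['pix']
d={'pixels':pix};save(d,'crop_top0.png',4,(270,180,410,300))
def fit(box,zlo,zhi,name):
    x0,y0,x1,y1=box;Q=P[y0:y1,x0:x1].reshape(-1,3);Q=Q[(Q[:,2]>zlo)&(Q[:,2]<zhi)]
    c,r=cv2.minEnclosingCircle(Q[:,:2].astype(np.float32))
    R=cv2.minAreaRect(Q[:,:2].astype(np.float32))
    print(name,len(Q),'z',np.percentile(Q[:,2],[5,50,95]).round(4),'circ',np.round(c,4),round(r,4),'rect',np.round(R[0],4),np.round(R[1],4),round(R[2],1), 'dist',np.hypot(*c).round(3))
fit((290,245,322,276),.06,.09,'cupA');fit((326,221,356,249),.06,.09,'cupB')
fit((180,205,235,255),.068,.085,'pan');fit((170,195,250,290),.045,.066,'housing')
fit((362,262,388,282),.05,.07,'block');fit((370,216,382,264),.04,.058,'bar');fit((360,190,392,220),.078,.095,'funnel')
fit((285,200,315,232),.07,.12,'bottle');fit((115,225,155,260),.02,.13,'flask')
fit((275,145,325,190),.04,.06,'tip');fit((420,235,490,270),.03,.06,'rack')
E
```

```text
cupA 76 z [0.0625 0.0693 0.0734] circ [ 0.4923 -0.0391] 0.0258 rect [ 0.4929 -0.0394] [0.0479 0.0485] 89.8 dist 0.494
cupB 84 z [0.0618 0.0699 0.0748] circ [ 0.5623 -0.1406] 0.0261 rect [ 0.5627 -0.1403] [0.0481 0.0509] 43.6 dist 0.58
pan 1392 z [0.072  0.0768 0.0813] circ [0.5753 0.2447] 0.0607 rect [0.5744 0.2445] [0.1182 0.117 ] 45.3 dist 0.625
housing 3322 z [0.0504 0.0561 0.0614] circ [0.5456 0.2424] 0.1376 rect [0.5452 0.2407] [0.2208 0.1806] 7.2 dist 0.597
block 242 z [0.0534 0.0593 0.0641] circ [ 0.4604 -0.2319] 0.0285 rect [ 0.4628 -0.232 ] [0.0405 0.0513] 88.5 dist 0.515
bar 202 z [0.0429 0.0522 0.0559] circ [ 0.5521 -0.2352] 0.0672 rect [ 0.552  -0.2346] [0.0109 0.134 ] 87.7 dist 0.6
funnel 148 z [0.0787 0.0827 0.0873] circ [ 0.6441 -0.2389] 0.033 rect [ 0.6458 -0.2399] [0.0633 0.0623] 88.3 dist 0.687
bottle 214 z [0.0714 0.0817 0.1083] circ [ 0.6231 -0.0239] 0.0254 rect [ 0.6244 -0.0245] [0.0468 0.0475] 43.7 dist 0.624
flask 538 z [0.0235 0.0535 0.1127] circ [0.5507 0.4566] 0.0387 rect [0.5493 0.453 ] [0.0626 0.0768] 68.1 dist 0.715
tip 1103 z [0.0474 0.0524 0.0568] circ [ 0.7791 -0.0278] 0.0706 rect [ 0.7805 -0.0272] [0.0869 0.1194] 8.1 dist 0.78
rack 1113 z [0.0312 0.0362 0.0525] circ [ 0.5183 -0.4708] 0.0836 rect [ 0.5181 -0.4715] [0.0601 0.1618] 1.9 dist 0.7
```

View pics/crop_top0.png

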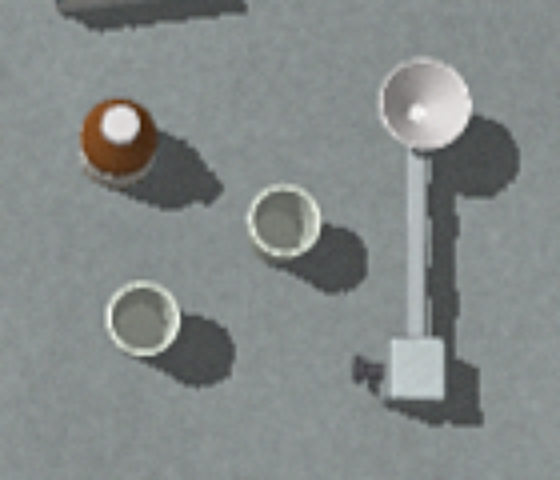

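Cup A, the lower left one in the crop, is 0.494 m from the base and cup B is 0.580 m. A is therefore the beaker, and its rim measures z≈0.07 m and Ø≈52 mm, as given. The arm, pan and other items also match their stated sizes. Next I'll move above A.

```bash
cat >> h.py <<'E'
def go(x,y,z,yaw=None,ref=None):
    s=status.observe();R=np.array(s['tool_rot']);p=np.array(s['position'])
    sh=R.T@(np.array([x,y,z])-p); a=np.degrees(np.arctan2(R[1,1],R[0,1]))
    print('t',round(s['time_s'],2),'p',p.round(4),'yawY',a.round(2),'w',round(s['grip_width'],4),'F',np.round(s['ft_force'],2),'shift',sh.round(4),'turn',None if yaw is None else round(-np.radians(yaw-a),4))
E
python3 -c "
from h import *
go(.4925,-.039,.17,87.8)"
```

```text
t 0.15 p [0.177  0.5205 0.2308] yawY 71.22 w 0.0852 F [ 0.46  0.39 -0.98] shift [-0.4789 -0.4281  0.0612] turn -0.2894
```

play_rows(
  targets="-0.015 -0.0134 0 -0.03 0;-0.045 -0.04 0 -0.09 0;-0.08 -0.0715 0 -0.15 0;-0.115 -0.103 0 -0.22 0;-0.15 -0.134 0 -0.289 0",
  force=30,
)

```text
time_s: 0.65
position: [0.2763, 0.3439, 0.2312]
tool_rot: [[-0.999, 0.035, -0.0], [0.035, 0.999, -0.0], [0.0, -0.0, -1.0]]
ft_force: [0.5, -0.1, 0.5]
grip_width: 0.0854
```

```bash
python3 -c "
from h import *
go(.4925,-.039,.17,87.8)"
```

```text
t 0.65 p [0.2763 0.3439 0.2312] yawY 87.98 w 0.0854 F [ 0.5  -0.05  0.49] shift [-0.2296 -0.375   0.0612] turn 0.0031
```

play_rows(
  targets="-0.024 -0.039 0.006 0 0;-0.048 -0.078 0.012 0 0;-0.072 -0.117 0.018 0 0;-0.096 -0.156 0.025 0 0;-0.12 -0.195 0.03 0 0",
)

```text
time_s: 1.15
position: [0.3887, 0.1442, 0.201]
tool_rot: [[-0.999, 0.039, -0.0], [0.039, 0.999, 0.0], [0.0, 0.0, -1.0]]
ft_force: [0.6, 1.9, -0.3]
grip_width: 0.0851
```

play_rows(
  targets="-0.024 -0.039 0.006 0 0;-0.048 -0.078 0.012 0 0;-0.072 -0.117 0.018 0 0;-0.095 -0.155 0.024 0 0;-0.11 -0.18 0.031 0 0",
)

```text
time_s: 1.65
position: [0.4923, -0.0408, 0.1699]
tool_rot: [[-0.999, 0.041, 0.0], [0.041, 0.999, -0.0], [-0.0, -0.0, -1.0]]
ft_force: [0.2, 0.3, 0.4]
grip_width: 0.0852
```

```bash
python3 - <<'E'
from h import *
d=grab('wrist');save(d,'wrist1.png');P=cloud(d)
go(.4925,-.039,.033,87.8)
m=(P[...,2]>.06)&(P[...,2]<.08)&(np.hypot(P[...,0]-.4925,P[...,1]+.039)<.045)
Q=P[m];c,r=cv2.minEnclosingCircle(Q[:,:2].astype(np.float32));print(len(Q),c,r,np.median(Q[:,2]),np.ptp(Q,axis=0),(Q.max(0)+Q.min(0))/2)
E
```

```text
t 1.7 p [ 0.4935 -0.0433  0.1687] yawY 87.58 w 0.0851 F [ 1.27 -3.63 -0.41] shift [0.0012 0.0044 0.1357] turn -0.0039
980 (0.4908546507358551, -0.04132312163710594) 0.02595526911318302 0.06936100271134868 [0.05113505 0.05086931 0.01236882] [ 0.4905837  -0.04129857  0.06618765]
```

View pics/wrist1.png

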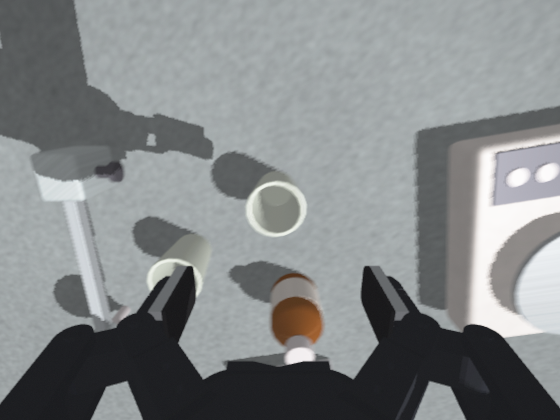

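The beaker's rim is at about (276,209) and the gripper is above it. The arm was still settling, so I'll measure again.

```bash
python3 - <<'E'
from h import *
for k in range(2):
  d=grab('wrist');P=cloud(d)
  m=(P[...,2]>.06)&(P[...,2]<.08)&(np.hypot(P[...,0]-.4925,P[...,1]+.039)<.045)
  Q=P[m];c,r=cv2.minEnclosingCircle(Q[:,:2].astype(np.float32));print(len(Q),c,r)
  go(.4925,-.040,.033,87.8)
E
```

```text
998 (0.4908221364021301, -0.04150471091270447) 0.025904715061187744
t 1.75 p [ 0.4922 -0.0409  0.1691] yawY 87.57 w 0.0852 F [-0.32  0.12  0.11] shift [-0.0004  0.0009  0.1361] turn -0.0041
995 (0.4907614588737488, -0.04120061174035072) 0.02606973797082901
t 1.8 p [ 0.4913 -0.0392  0.1695] yawY 87.64 w 0.0856 F [-0.03 -0.22 -0.38] shift [-0.0014 -0.0008  0.1365] turn -0.0028
```

play_rows(
  targets="0 0 0.02 0 0;0 0 0.06 0 0;0 0 0.1 0 0;0 0 0.128 0 0;0 0 0.137 0 0",
)

```text
time_s: 2.3
position: [0.4896, -0.0366, 0.0314]
tool_rot: [[-0.999, 0.038, -0.004], [0.038, 0.999, 0.002], [0.004, 0.001, -1.0]]
ft_force: [-0.6, 0.2, 0.5]
grip_width: 0.0857
```

play_rows(
  targets="0 0 0 0 0.15;0 0 0 0 0.3;0 0 0 0 0.45;0 0 0 0 0.6;0 0 0 0 0.8",
  force=30,
)

```text
time_s: 2.8
position: [0.4922, -0.0384, 0.0351]
tool_rot: [[-0.999, 0.039, 0.004], [0.039, 0.999, -0.001], [-0.004, -0.001, -1.0]]
ft_force: [-1.5, -0.8, 5.5]
grip_width: 0.051
```

play_rows(
  targets="0 0 0 0 1;0 0 0 0 1;0 0 0 0 1",
  force=30,
)

```text
time_s: 3.1
position: [0.4922, -0.0384, 0.0351]
tool_rot: [[-0.999, 0.039, 0.004], [0.039, 0.999, -0.001], [-0.004, -0.001, -1.0]]
ft_force: [0.5, -0.6, 5.7]
grip_width: 0.0507
```

```bash
python3 - <<'E'
from h import *
d=grab('wrist');save(d,'wrist2.png');go(.4915,-.0405,.033,87.8)
E
```

```text
t 3.15 p [ 0.4922 -0.0384  0.0351] yawY 87.77 w 0.051 F [-0.75  0.67  5.83] shift [ 0.0006 -0.0021  0.0021] turn -0.0004
```

View pics/wrist2.png

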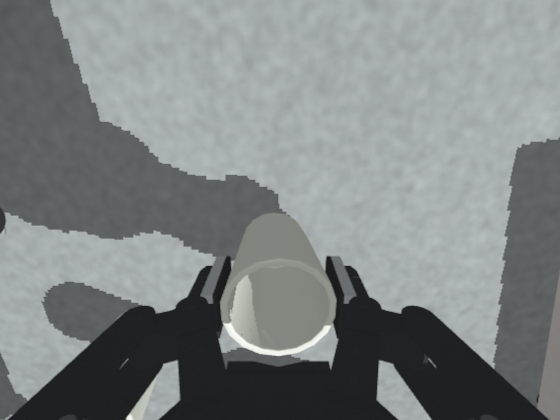

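The beaker is held evenly between the pads, with the rim circle around (278,307) and an opening of 51 mm. Lifting.

play_rows(
  targets="0 0 -0.005 0 1;0 0 -0.015 0 1;0 0 -0.04 0 1;0 0 -0.07 0 1;0 0 -0.095 0 1",
)

```text
time_s: 3.65
position: [0.4913, -0.038, 0.1308]
tool_rot: [[-0.999, 0.039, 0.002], [0.039, 0.999, -0.0], [-0.002, -0.0, -1.0]]
ft_force: [-0.4, 0.2, -0.4]
grip_width: 0.0508
```

play_rows(
  targets="0 0 -0.02 0 1;0 0 -0.03 0 1;0 0 -0.03 0 1",
)

```text
time_s: 3.95
position: [0.4916, -0.0382, 0.1598]
tool_rot: [[-0.999, 0.039, 0.003], [0.039, 0.999, -0.001], [-0.003, -0.001, -1.0]]
ft_force: [0.3, 0.7, -1.6]
grip_width: 0.0507
```

```bash
python3 - <<'E'
from h import *
d=grab('wrist');go(.575,.2446,.16,87.8);P=cloud(d);s=d['s']
R=np.array(s['tool_rot']);p=np.array(s['position'])
L=(P-p)@R
save(d,'wrist3.png')
m=(np.hypot(L[...,0],L[...,1])<.04)&(L[...,2]>-.06)&(L[...,2]<.05)
px=d['pixels'].astype(int);m&=(px.min(-1)>110)
Q=L[m];print(len(Q),Q.min(0),Q.max(0))
z=Q[:,2].min()
for z in np.percentile(Q[:,2],[0.5,2,5]):print(z)
E
```

```text
t 4.0 p [ 0.4911 -0.038   0.1585] yawY 87.78 w 0.0507 F [-0.33  0.51 -0.57] shift [-0.0729  0.2857 -0.0015] turn -0.0003
12141 [-0.02499363 -0.03919856 -0.05646569] [0.02707016 0.03207696 0.03452044]
-0.040399993176143845
-0.03687190863320616
-0.036197598513462236
```

View pics/wrist3.png

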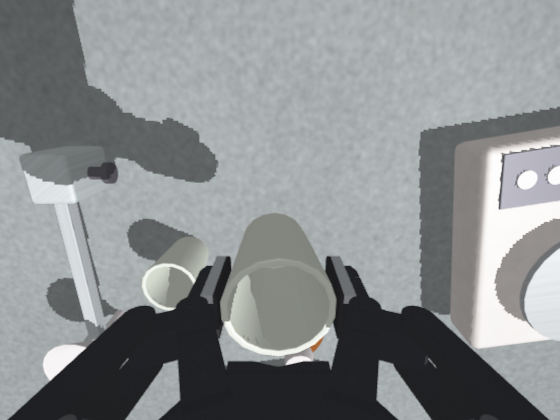

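play_rows(
  targets="-0.003 0.01 0 0 1;-0.01 0.035 -0.002 0 1;-0.02 0.07 -0.005 0 1;-0.03 0.11 -0.007 0 1;-0.04 0.15 -0.01 0 1",
)

```text
time_s: 4.5
position: [0.5369, 0.1124, 0.1672]
tool_rot: [[-0.999, 0.039, -0.002], [0.039, 0.999, 0.0], [0.002, 0.0, -1.0]]
ft_force: [0.8, -0.5, -1.3]
grip_width: 0.0509
```

play_rows(
  targets="-0.01 0.04 0 0 1;-0.02 0.08 0 0 1;-0.028 0.115 0 0 1;-0.032 0.13 0 0 1;-0.034 0.136 0 0 1",
)

```text
time_s: 5.0
position: [0.5757, 0.2471, 0.1666]
tool_rot: [[-0.999, 0.036, -0.003], [0.036, 0.999, -0.0], [0.003, -0.0, -1.0]]
ft_force: [-0.3, -0.7, -0.5]
grip_width: 0.0507
```

```bash
python3 - <<'E'
from h import *
d=grab('wrist');d=grab('wrist');go(.576,.2446,.115,87.8);P=cloud(d);save(d,'wrist4.png')
m=(P[...,2]>.07)&(P[...,2]<.083)&(np.hypot(P[...,0]-.575,P[...,1]-.2446)<.075)
Q=P[m];print(len(Q),Q.min(0),Q.max(0),np.median(Q[:,2]));print(cv2.minEnclosingCircle(Q[:,:2].astype(np.float32)))
d=grab('top');save(d,'top4.png',4,(160,190,300,310));
E
```

```text
t 5.1 p [0.5759 0.2455 0.1672] yawY 87.83 w 0.0509 F [-0.12 -0.56 -0.13] shift [-0.0002 -0.0008  0.0522] turn 0.0006
11293 [0.51339339 0.18328367 0.0708968 ] [0.61854356 0.30219926 0.07863566] 0.07609807518959447
((0.5730564594268799, 0.24291671812534332), 0.06001754105091095)
```

View pics/wrist4.png

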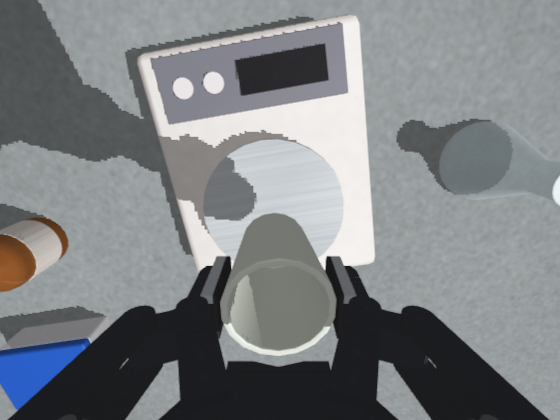

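View pics/top4.png

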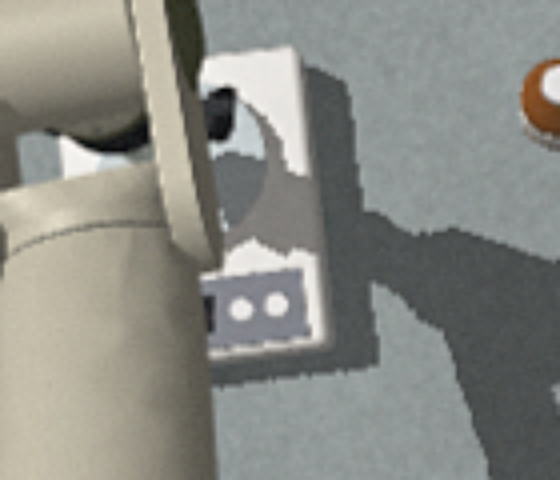

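The wrist camera shows the same offset of about (−2,−2) mm on the pan as it did on the beaker, so the top estimate holds: pan centre (0.575, 0.2446). The beaker is above the pan, and I'm lowering it.

play_rows(
  targets="0.0005 -0.0005 0.008 0 1;0.001 -0.001 0.022 0 1;0.001 -0.001 0.036 0 1;0.001 -0.001 0.045 0 1;0.001 -0.001 0.05 0 1",
)

```text
time_s: 5.65
position: [0.5749, 0.2431, 0.1173]
tool_rot: [[-0.999, 0.04, -0.001], [0.04, 0.999, -0.0], [0.001, -0.0, -1.0]]
ft_force: [-0.4, -0.2, -0.8]
grip_width: 0.0513
```

play_rows(
  targets="0 0 0.001 0 1;0 0 0.002 0 1;0 0 0.003 0 1;0 0 0.003 0 1",
)

```text
time_s: 6.05
position: [0.5753, 0.2439, 0.1156]
tool_rot: [[-0.999, 0.039, 0.0], [0.039, 0.999, 0.0], [-0.0, 0.0, -1.0]]
ft_force: [0.2, 0.6, -1.4]
grip_width: 0.0509
```

play_rows(
  targets="0 0 0.001 0 1;0 0 0.002 0 1;0 0 0.002 0 1",
)

```text
time_s: 6.35
position: [0.5752, 0.2439, 0.1132]
tool_rot: [[-0.999, 0.039, -0.0], [0.039, 0.999, -0.0], [0.0, -0.0, -1.0]]
ft_force: [-0.3, -0.3, -1.4]
grip_width: 0.0511
```

play_rows(
  targets="0 0 0.001 0 1;0 0 0.002 0 1;0 0 0.002 0 1",
)

```text
time_s: 6.65
position: [0.5752, 0.2439, 0.1112]
tool_rot: [[-0.999, 0.039, -0.0], [0.039, 0.999, -0.0], [0.0, -0.0, -1.0]]
ft_force: [-0.2, -0.5, -0.3]
grip_width: 0.0509
```

play_rows(
  targets="0 0 0.001 0 1;0 0 0.002 0 1;0 0 0.002 0 1",
)

```text
time_s: 6.95
position: [0.5752, 0.2439, 0.1092]
tool_rot: [[-0.999, 0.039, -0.0], [0.039, 0.999, -0.0], [0.0, -0.0, -1.0]]
ft_force: [0.2, 0.3, 0.0]
grip_width: 0.0508
```

```bash
python3 - <<'E'
from h import *
F=[]
for k in range(3): d=grab('wrist');F.append(d['s']['ft_force'])
print(np.array(F).round(2));P=cloud(d);go(.575,.2446,.108);save(d,'wrist5.png')
m=(np.hypot(P[...,0]-.535,P[...,1]-.243)<.012);print(np.nanmedian(P[m][:,2]))
d=grab('scene');save(d,'scene5.png',4,(270,200,410,320))
E
```

```text
[[ 0.21  0.27  0.04]
 [ 0.32 -0.12 -0.07]
 [-0.19  0.39 -0.19]]
t 7.1 p [0.5752 0.2439 0.1094] yawY 87.78 w 0.0509 F [ 0.34  0.68 -0.79] shift [0.0003 0.0007 0.0014] turn None
0.07422854548670949
```

View pics/scene5.png

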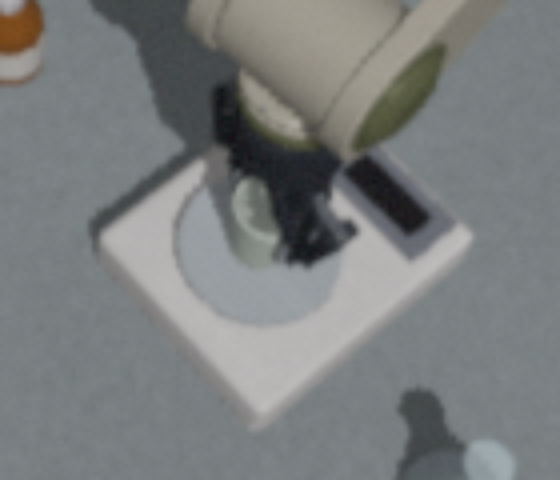

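The pan is taking load: it has sunk about 2 mm (0.0742 vs 0.0761). I'll go 2 mm more, then release.

play_rows(
  targets="0 0 0.001 0 1;0 0 0.002 0 1;0 0 0.002 0 1",
)

```text
time_s: 7.45
position: [0.5752, 0.2438, 0.1072]
tool_rot: [[-0.999, 0.039, -0.0], [0.039, 0.999, -0.0], [0.0, -0.0, -1.0]]
ft_force: [-0.4, -0.2, 0.2]
grip_width: 0.0508
```

```bash
python3 - <<'E'
from h import *
F=[]
for k in range(3): d=grab('wrist');F.append(d['s']['ft_force'])
print(np.array(F).round(2));P=cloud(d);go(.575,.2446,.108)
m=(np.hypot(P[...,0]-.535,P[...,1]-.243)<.012);print(np.nanmedian(P[m][:,2]))
E
```

```text
[[-0.42 -0.19  0.21]
 [ 0.01 -0.    0.34]
 [ 0.61 -0.15 -0.84]]
t 7.6 p [0.5752 0.2439 0.1073] yawY 87.78 w 0.0509 F [-0.23  0.34  0.04] shift [ 0.0003  0.0007 -0.0007] turn None
0.07221036183140578
```

play_rows(
  targets="0 0 0 0 0.38;0 0 0 0 0.34;0 0 0 0 0.28;0 0 0 0 0.2;0 0 0 0 0.1",
)

```text
time_s: 8.1
position: [0.5752, 0.2438, 0.1073]
tool_rot: [[-0.999, 0.039, 0.0], [0.039, 0.999, 0.0], [-0.0, 0.0, -1.0]]
ft_force: [0.3, -0.4, 0.5]
grip_width: 0.077
```

```bash
python3 - <<'E'
from h import *
d=grab('wrist');save(d,'wrist6.png');P=cloud(d);go(.575,.2446,.24)
m=(np.hypot(P[...,0]-.535,P[...,1]-.243)<.012);print(np.nanmedian(P[m][:,2]))
E
```

```text
t 8.15 p [0.5752 0.2439 0.1073] yawY 87.78 w 0.0774 F [0.03 0.47 1.  ] shift [ 0.0002  0.0007 -0.1327] turn None
0.07328237238212479
```

View pics/wrist6.png

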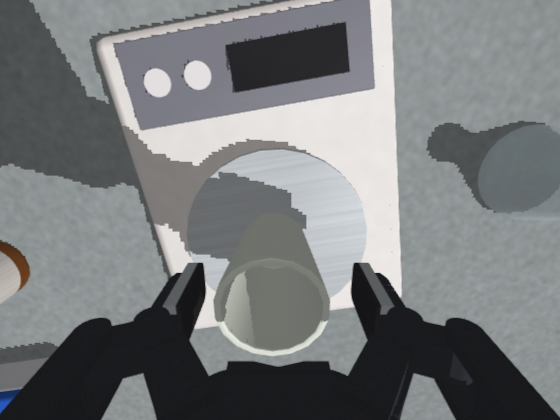

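The beaker stands free on the pan, upright, with clear gaps to both pads. Next I open fully, rise, and go to the funnel arm.

play_rows(
  targets="0 0 0 0 0;0 0 -0.01 0 0;0 0 -0.035 0 0;0 0 -0.075 0 0;0 0 -0.11 0 0",
)

```text
time_s: 8.65
position: [0.5752, 0.2439, 0.2198]
tool_rot: [[-0.999, 0.039, 0.001], [0.039, 0.999, 0.0], [-0.001, 0.0, -1.0]]
ft_force: [0.3, 0.7, -0.2]
grip_width: 0.0854
```

```bash
python3 - <<'E'
from h import *
d=grab('wrist');save(d,'wrist7.png')
ax=np.array([.6441-.462,-.2389+.232]);ax/=np.linalg.norm(ax);f=np.array([.645,-.2393])
bp=f-.125*ax;print('bp',bp,np.degrees(np.arctan2(ax[1],ax[0])))
go(bp[0],bp[1],.17,90+np.degrees(np.arctan2(ax[1],ax[0])))
E
```

```text
bp [ 0.52008964 -0.23456699] -2.16997165370625
t 8.7 p [0.5769 0.2443 0.2263] yawY 87.79 w 0.0855 F [ 0.91 -0.78  5.68] shift [ 0.0389 -0.4809  0.0545] turn -0.0007
```

View pics/wrist7.png

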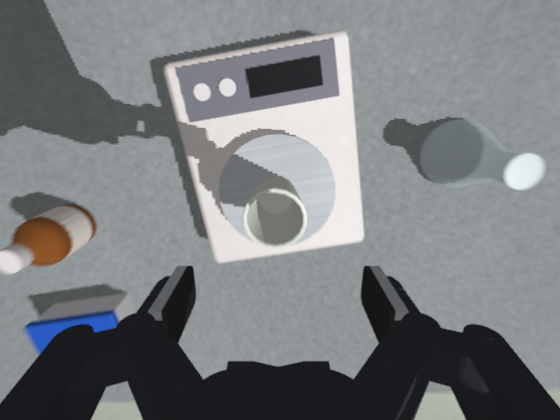

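play_rows(
  targets="0.001 -0.015 0 0 0;0.004 -0.05 0 0 0;0.008 -0.098 0 0 0;0.012 -0.146 0 0 0;0.016 -0.194 0 0 0",
)

```text
time_s: 9.2
position: [0.5504, 0.0484, 0.2165]
tool_rot: [[-0.999, 0.039, -0.002], [0.039, 0.999, -0.0], [0.002, -0.0, -1.0]]
ft_force: [2.1, -0.5, 0.6]
grip_width: 0.0856
```

play_rows(
  targets="0.004 -0.048 0 0 0;0.008 -0.096 0.01 0 0;0.012 -0.144 0.02 0 0;0.016 -0.192 0.03 0 0;0.02 -0.235 0.04 0 0",
)

```text
time_s: 9.7
position: [0.521, -0.1859, 0.1762]
tool_rot: [[-0.999, 0.04, -0.002], [0.04, 0.999, 0.001], [0.002, 0.001, -1.0]]
ft_force: [-0.1, 0.8, -0.4]
grip_width: 0.0853
```

play_rows(
  targets="0.002 -0.025 0.004 0 0;0.004 -0.045 0.008 0 0;0.005 -0.053 0.01 0 0;0.005 -0.053 0.01 0 0",
)

```text
time_s: 10.1
position: [0.5147, -0.2367, 0.1665]
tool_rot: [[-0.999, 0.04, -0.001], [0.04, 0.999, 0.001], [0.002, 0.001, -1.0]]
ft_force: [0.2, 0.2, 0.2]
grip_width: 0.0853
```

```bash
python3 - <<'E'
from h import *
d=grab('wrist');d=grab('wrist');save(d,'wrist8.png');P=cloud(d);go(.52,-.2346,.17,87.83)
def rect(Q,n):
    R=cv2.minAreaRect(Q[:,:2].astype(np.float32));print(n,len(Q),np.round(R[0],4),np.round(R[1],4),round(R[2],2),np.median(Q[:,2]).round(4))
Z=P[...,2];X=P[...,0];Y=P[...,1]
ok=(np.abs(Y+.235)<.05)
rect(P[ok&(Z>.056)&(Z<.064)&(X<.49)],'block top')
b=P[ok&(Z>.046)&(Z<.056)&(X>.49)&(X<.6)&(np.abs(Y+.236)<.015)];rect(b,'bar')
for x0 in (.49,.5,.51,.52,.54,.56,.58):
    q=b[(b[:,0]>x0)&(b[:,0]<x0+.01)]
    if len(q):print(x0,len(q),q[:,1].min().round(4),q[:,1].max().round(4))
rect(P[(Z>.078)&(Z<.09)&(X>.59)&(np.abs(Y+.239)<.05)],'funnel')
d=grab('top');save(d,'top8.png',3,(130,150,410,310))
P=cloud(d);Q=P[200:265,175:250].reshape(-1,3);Q=Q[(Q[:,2]>.128)&(Q[:,2]<.16)];c,r=cv2.minEnclosingCircle(Q[:,:2].astype(np.float32));print('beaker',len(Q),c,r,np.percentile(Q[:,2],[5,50,90]))
E
```

```text
t 10.2 p [ 0.5154 -0.2354  0.1672] yawY 87.8 w 0.0851 F [0.48 0.19 0.77] shift [-0.0046  0.001  -0.0028] turn -0.0006
block top 2438 [ 0.4568 -0.2343] [0.0398 0.0431] 88.17 0.0599
bar 1342 [ 0.5451 -0.2378] [0.0118 0.1102] 88.16 0.052
0.49 140 -0.2413 -0.2301
0.5 137 -0.2418 -0.2305
0.51 134 -0.2423 -0.2308
0.52 126 -0.2427 -0.2311
0.54 125 -0.2436 -0.2318
0.56 111 -0.2443 -0.2324
0.58 106 -0.2444 -0.233
funnel 1061 [ 0.6416 -0.2408] [0.064  0.0642] 64.92 0.0823
beaker 116 (0.5748898983001709, 0.24226625263690948) 0.02580033242702484 [0.13159056 0.14273577 0.14593555]
```

View pics/wrist8.png

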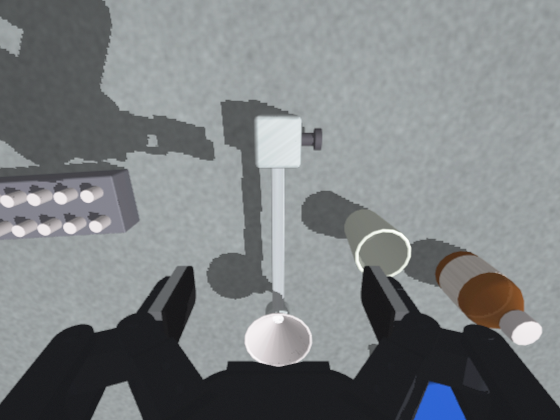

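View pics/top8.png

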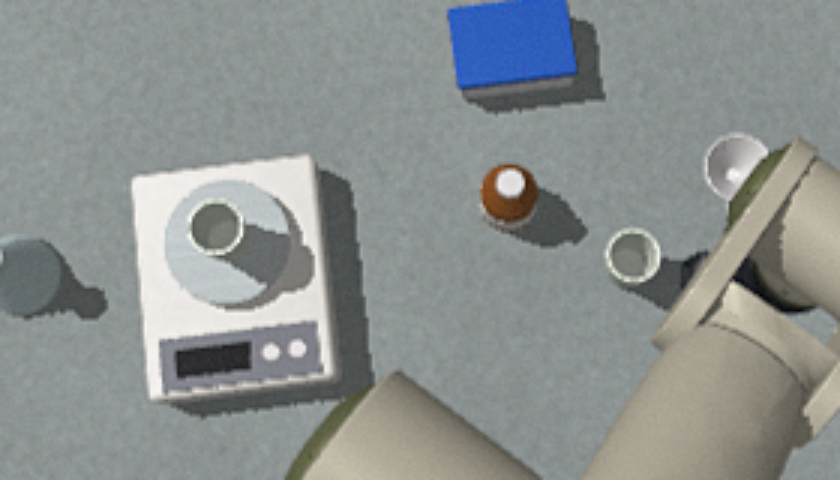

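The beaker stands at (0.575, 0.242) with its rim at z≈0.143, within 3 mm of the pan centre. The funnel arm lies along the finger gap: block at about (278,140), funnel at about (278,338). With the same wrist-offset correction, the balance point is (0.519, −0.2347), and the top view agrees. Descending.

play_rows(
  targets="-0.001 0.0005 0.015 0 0;-0.003 0.0005 0.05 0 0;-0.0036 0.0005 0.09 0 0;-0.0036 0.0005 0.125 0 0;-0.0036 0.0005 0.142 0 0",
)

```text
time_s: 10.75
position: [0.5184, -0.2339, 0.0228]
tool_rot: [[-0.999, 0.037, -0.003], [0.037, 0.999, 0.002], [0.003, 0.002, -1.0]]
ft_force: [-0.3, 1.2, 0.3]
grip_width: 0.0854
```

```bash
python3 - <<'E'
from h import *
d=grab('wrist');d=grab('wrist');save(d,'wrist9.png');go(.519,-.2347,.025,88)
E
```

```text
t 10.85 p [ 0.5184 -0.2341  0.0234] yawY 87.85 w 0.0855 F [0.01 0.25 0.16] shift [-0.0006 -0.0005 -0.0016] turn -0.0025
```

View pics/wrist9.png

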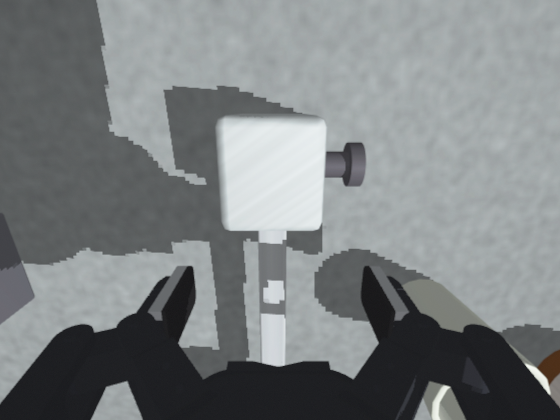

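play_rows(
  targets="-0.0006 -0.0005 -0.001 0 0.2;-0.0006 -0.0005 -0.001 0 0.4;-0.0006 -0.0005 -0.001 0 0.6;-0.0006 -0.0005 -0.001 0 0.75;-0.0006 -0.0005 -0.001 0 0.85",
  force=80,
)

```text
time_s: 11.35
position: [0.5199, -0.2364, 0.0268]
tool_rot: [[-0.999, 0.039, 0.001], [0.039, 0.999, -0.0], [-0.001, -0.0, -1.0]]
ft_force: [-0.6, -0.1, 0.7]
grip_width: 0.0138
```

play_rows(
  targets="0 0 0 0 0.95;0 0 0 0 1;0 0 0 0 1;0 0 0 0 1",
  force=80,
)

```text
time_s: 11.75
position: [0.5199, -0.2365, 0.0269]
tool_rot: [[-0.999, 0.039, 0.001], [0.039, 0.999, -0.0], [-0.001, -0.0, -1.0]]
ft_force: [-1.2, 0.6, 4.6]
grip_width: 0.0103
```

play_rows(
  targets="0 0 -0.002 0 1;0 0 -0.005 0 1;0 0 -0.01 0 1;0 0 -0.015 0 1;0 0 -0.015 0 1",
)

```text
time_s: 12.25
position: [0.5201, -0.2366, 0.0421]
tool_rot: [[-0.999, 0.039, 0.001], [0.039, 0.999, -0.001], [-0.001, -0.001, -1.0]]
ft_force: [-0.1, -0.7, -4.5]
grip_width: 0.0107
```

```bash
cat >> h.py <<'E'
def arm(d):
    """block top + funnel rim + bar in tool axes; bias (wrist camera) not removed"""
    P=cloud(d);s=d['s'];R=np.array(s['tool_rot']);p=np.array(s['position']);L=(P-p)
    a=np.arctan2(R[1,1],R[0,1])-np.pi/2; c,sn=np.cos(a),np.sin(a)
    u=L[...,0]*c+L[...,1]*sn; v=-L[...,0]*sn+L[...,1]*c; w=L[...,2]
    m=(u>-.1)&(u<-.025)&(abs(v)<.022)&(w>.02)&(w<.05)
    mm=m.astype(np.uint8)
    A=np.c_[u[m],v[m],np.ones(m.sum())];
    k=np.ones(m.sum(),bool)
    for _ in range(4):
        co=np.linalg.lstsq(A[k],w[m][k],rcond=None)[0];r=w[m]-A@co;k=abs(r)<.003
    um,vm=u[m][k],v[m][k]
    print('block u',np.percentile(um,[1,99]).round(4),'v',np.percentile(vm,[1,99]).round(4),'w0',np.median(w[m][k]).round(4),'pitch deg',np.degrees(np.arctan(co[0])).round(2),'roll',np.degrees(np.arctan(co[1])).round(2),k.sum())
    f=(u>.06)&(u<.18)&(abs(v)<.06)&(w>.02)&(w<.1)
    if f.sum()>50:
        q=np.c_[u[f],v[f],w[f]];top=q[q[:,2]>np.percentile(q[:,2],98)-.008]
        print('funnel',len(top),cv2.minEnclosingCircle(top[:,:2].astype(np.float32)),np.median(top[:,2]))
E
python3 - <<'E'
from h import *
d=grab('wrist');d=grab('wrist');save(d,'wrist10.png');go(.519,-.2347,.17,88);arm(d)
E
```

```text
t 12.35 p [ 0.5197 -0.2363  0.0414] yawY 87.78 w 0.0106 F [ 0.21 -0.19 -4.8 ] shift [ 0.0008  0.0016 -0.1286] turn -0.0039
block u [-0.084  -0.0425] v [-0.0189  0.0189] w0 0.033 pitch deg 0.46 roll -0.05 11047
```

View pics/wrist10.png

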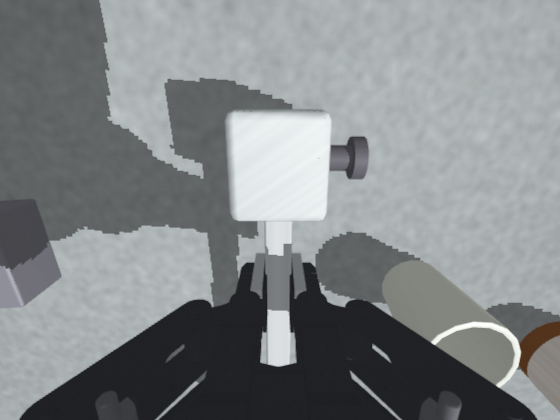

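The arm is lifted and level: the block top's tilt reads 0.46° and roll −0.05°. The grip width is 10.6 mm and it weighs about 4.8 N. Lifting further, smoothly.

play_rows(
  targets="0 0 -0.006 0 1;0 0 -0.02 0 1;0 0 -0.042 0 1;0 0 -0.068 0 1;0 0 -0.095 0 1",
)

```text
time_s: 12.85
position: [0.5195, -0.2362, 0.1373]
tool_rot: [[-0.999, 0.039, -0.001], [0.039, 0.999, 0.0], [0.001, 0.0, -1.0]]
ft_force: [0.4, 0.1, -4.6]
grip_width: 0.0103
```

play_rows(
  targets="0 0 -0.027 0 1;0 0 -0.05 0 1;0 0 -0.068 0 1;0 0 -0.08 0 1;0 0 -0.084 0 1",
)

```text
time_s: 13.35
position: [0.5199, -0.2364, 0.2215]
tool_rot: [[-0.999, 0.039, 0.001], [0.039, 0.999, -0.001], [-0.001, -0.001, -1.0]]
ft_force: [0.4, -0.2, -5.8]
grip_width: 0.0108
```

```bash
python3 - <<'E'
from h import *
d=grab('wrist');d=grab('wrist');save(d,'wrist11.png');go(.4515,.2471,.225,87.8);arm(d)
E
```

```text
t 13.45 p [ 0.5197 -0.2363  0.2202] yawY 87.78 w 0.0106 F [-0.63 -0.23 -4.7 ] shift [ 0.0869  0.4804 -0.0047] turn -0.0004
block u [-0.0837 -0.0425] v [-0.0189  0.019 ] w0 0.033 pitch deg 0.42 roll -0.08 11065
```

Steady. Traversing toward the balance.

play_rows(
  targets="0.001 0.006 0 0 1;0.004 0.02 0 0 1;0.008 0.042 0 0 1;0.013 0.07 0 0 1;0.018 0.1 0 0 1",
)

```text
time_s: 13.95
position: [0.5048, -0.1338, 0.2197]
tool_rot: [[-0.999, 0.039, -0.001], [0.039, 0.999, 0.001], [0.001, 0.001, -1.0]]
ft_force: [0.2, -0.0, -4.1]
grip_width: 0.0104
```

play_rows(
  targets="0.006 0.033 0 0 1;0.012 0.067 0 0 1;0.018 0.1 0 0 1;0.024 0.134 0 0 1;0.03 0.167 0 0 1",
)

```text
time_s: 14.45
position: [0.4808, 0.0346, 0.2199]
tool_rot: [[-0.999, 0.038, -0.001], [0.038, 0.999, 0.0], [0.001, 0.0, -1.0]]
ft_force: [0.3, 0.2, -4.7]
grip_width: 0.0103
```

play_rows(
  targets="0.006 0.033 0 0 1;0.012 0.066 0 0 1;0.018 0.096 0 0 1;0.023 0.12 0 0 1;0.026 0.14 0 0 1",
)

```text
time_s: 14.95
position: [0.4599, 0.1753, 0.2199]
tool_rot: [[-0.999, 0.037, -0.001], [0.037, 0.999, 0.0], [0.001, 0.0, -1.0]]
ft_force: [-0.4, -0.5, -4.3]
grip_width: 0.0109
```

play_rows(
  targets="0.003 0.014 0 0 1;0.005 0.025 0 0 1;0.007 0.034 0 0 1;0.009 0.04 0 0 1;0.009 0.042 0 0 1",
)

```text
time_s: 15.45
position: [0.454, 0.2158, 0.2203]
tool_rot: [[-0.999, 0.039, -0.0], [0.039, 0.999, -0.0], [0.0, -0.0, -1.0]]
ft_force: [-0.1, -0.3, -4.7]
grip_width: 0.0104
```

```bash
python3 - <<'E'
from h import *
d=grab('wrist');d=grab('wrist');save(d,'wrist12.png');go(.4515,.2471,.199,87.8);arm(d)
for n in('top','scene'):
    d=grab(n);P=cloud(d);np.savez('/tmp/'+n+'12.npz',P=P,pix=d['pixels'],K=d['mtx'],c2w=d['c2w'])
    save(d,n+'12.png',4,(150,180,290,310) if n=='top' else (270,180,410,320))
E
```

```text
t 15.55 p [0.4543 0.2154 0.2203] yawY 87.77 w 0.0104 F [-0.3   0.66 -4.29] shift [0.0041 0.0316 0.0213] turn -0.0005
block u [-0.0839 -0.0424] v [-0.0189  0.0189] w0 0.033 pitch deg 0.37 roll -0.02 11056
```

View pics/top12.png

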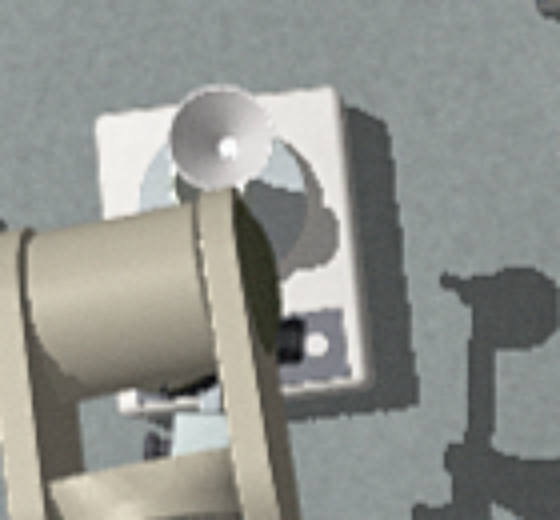

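View pics/scene12.png

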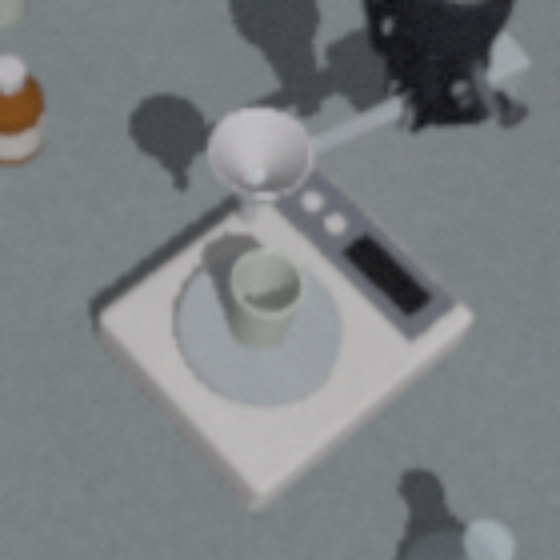

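View pics/wrist12.png

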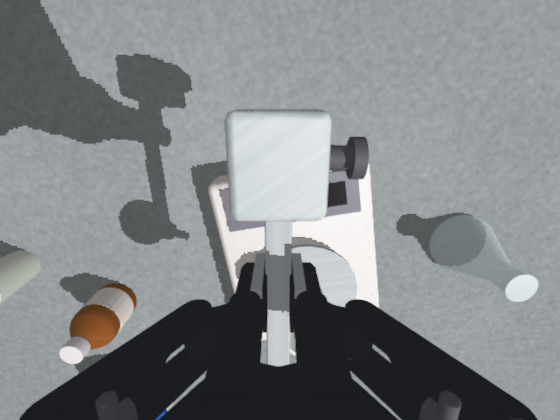

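The funnel is level at top crop (220,137), and the beaker is upright near the pan's middle at scene crop (266,295). I'll measure the funnel and beaker rims in the same views.

```bash
cat >> h.py <<'E'
def circ3(P,box,zlo,zhi,name,R):
    from scipy.optimize import least_squares
    x0,y0,x1,y1=box;Q=P[y0:y1,x0:x1].reshape(-1,3);Q=Q[(Q[:,2]>zlo)&(Q[:,2]<zhi)]
    c,r=cv2.minEnclosingCircle(Q[:,:2].astype(np.float32))
    mid=(np.percentile(Q[:,:2],1,axis=0)+np.percentile(Q[:,:2],99,axis=0))/2
    print(name,len(Q),np.round(c,4),round(r,4),'mid',mid.round(4),'z',np.percentile(Q[:,2],[5,50,95]).round(4))
E
python3 - <<'E'
from h import *
S=np.load('/tmp/scene12.npz')['P'];T=np.load('/tmp/top12.npz')['P']
circ3(S,(320,205,352,236),.24,.275,'S funnel',0)
circ3(S,(325,238,350,268),.133,.155,'S beaker rim',0)
circ3(T,(188,198,222,232),.245,.275,'T funnel',0)
circ3(S,(305,225,360,285),.066,.08,'S pan',0)
E
```

```text
S funnel 355 [0.5622 0.2044] 0.0426 mid [0.5636 0.2062] z [0.2458 0.2633 0.2739]
S beaker rim 120 [0.5775 0.2387] 0.0259 mid [0.5772 0.2389] z [0.1345 0.1433 0.147 ]
T funnel 405 [0.5789 0.2128] 0.0309 mid [0.5796 0.2126] z [0.249  0.2646 0.2741]
S pan 895 [0.5762 0.2414] 0.0602 mid [0.5767 0.2412] z [0.0718 0.0752 0.0787]
```

```bash
python3 - <<'E'
from h import *
S=np.load('/tmp/scene12.npz')['P'];T=np.load('/tmp/top12.npz')['P']
for lo in(.266,.27):
  circ3(S,(318,200,350,236),lo,.295,'S funnel',0)
  circ3(T,(185,195,225,232),lo,.295,'T funnel',0)
# rim circles by pixel: colour mask ellipse in top view
D=np.load('/tmp/top12.npz');pix=D['pix'].astype(int);K=D['K'];c2w=D['c2w']
m=np.zeros(pix.shape[:2],np.uint8);m[195:230,185:222]=((T[195:230,185:222,2]>.21)&(pix[195:230,185:222,0]>pix[195:230,185:222,2]-4)).astype(np.uint8)
n,l,st,ce=cv2.connectedComponentsWithStats(m);i=1+np.argmax(st[1:,4]);print(st[i],ce[i])
u,v,w,h=st[i,:4];uc,vc=u+(w-1)/2,v+(h-1)/2
r=c2w[:3,:3]@np.array([(uc-K[0,2])/K[0,0],-(vc-K[1,2])/K[1,1],-1]);o=c2w[:3,3]
print('ray on z=.277',(o+r*(.277-o[2])/r[2]).round(4))
E
```

```text
S funnel 283 [0.5786 0.2079] 0.0329 mid [0.5793 0.2077] z [0.2671 0.2746 0.2804]
T funnel 314 [0.5785 0.2122] 0.0326 mid [0.5794 0.2123] z [0.267  0.2741 0.2794]
S funnel 230 [0.5786 0.2079] 0.0329 mid [0.5791 0.2077] z [0.2706 0.2761 0.2806]
T funnel 238 [0.5785 0.2122] 0.0326 mid [0.579  0.2117] z [0.2706 0.2759 0.2797]
[192 202  27  28 572] [204.73426573 214.9527972 ]
ray on z=.277 [0.5759 0.2114 0.277 ]
```

Both views agree: the funnel must go by (−2.5, +30.5) mm in the world, and 20 mm down.

play_rows(
  targets="0.0005 0.004 0 0 1;0.0015 0.012 0 0 1;0.003 0.022 0 0 1;0.0037 0.028 0 0 1;0.0037 0.0304 0 0 1",
)

```text
time_s: 16.15
position: [0.4515, 0.247, 0.2203]
tool_rot: [[-0.999, 0.038, -0.0], [0.038, 0.999, 0.0], [0.0, 0.0, -1.0]]
ft_force: [0.7, -0.7, -5.0]
grip_width: 0.0106
```

play_rows(
  targets="0 0 0.003 0 1;0 0 0.009 0 1;0 0 0.015 0 1;0 0 0.019 0 1;0 0 0.0205 0 1",
)

```text
time_s: 16.65
position: [0.4515, 0.2458, 0.1991]
tool_rot: [[-0.999, 0.039, -0.001], [0.039, 0.999, -0.0], [0.001, -0.0, -1.0]]
ft_force: [-0.4, -0.5, -4.7]
grip_width: 0.0104
```

```bash
python3 - <<'E'
from h import *
d=grab('wrist');d=grab('wrist');go(.4515,.2471,.199,87.8);arm(d)
d=grab('scene');S=cloud(d);save(d,'scene13.png',5,(290,190,400,300))
e=grab('top');T=cloud(e);save(e,'top13.png',4,(150,180,290,310))
circ3(S,(310,200,365,255),.249,.28,'S funnel',0)
circ3(S,(322,235,355,270),.133,.155,'S beaker',0)
circ3(T,(180,190,225,235),.249,.28,'T funnel',0)
go(.4515,.2471,.199,87.8)
E
```

```text
t 16.75 p [0.4517 0.2459 0.1996] yawY 87.76 w 0.0107 F [ 0.65 -0.79 -4.3 ] shift [0.0002 0.0012 0.0006] turn -0.0006
block u [-0.0839 -0.0423] v [-0.0189  0.0189] w0 0.0331 pitch deg 0.32 roll -0.03 11086
S funnel 244 [0.5761 0.2383] 0.0329 mid [0.5757 0.2381] z [0.2498 0.2552 0.26  ]
S beaker 105 [0.577  0.2388] 0.026 mid [0.5773 0.2391] z [0.1346 0.1432 0.1472]
T funnel 239 [0.5758 0.2429] 0.0325 mid [0.5767 0.2427] z [0.2498 0.2547 0.2596]
t 16.85 p [0.4518 0.246  0.2   ] yawY 87.77 w 0.0106 F [ 0.39 -0.19 -3.31] shift [0.0004 0.001  0.001 ] turn -0.0005
```

View pics/scene13.png

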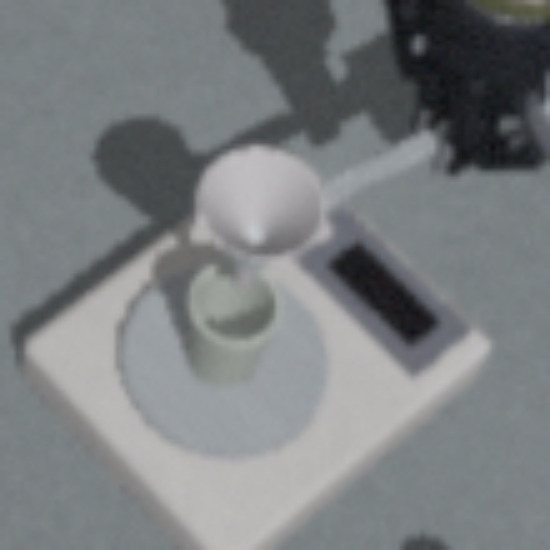

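View pics/top13.png

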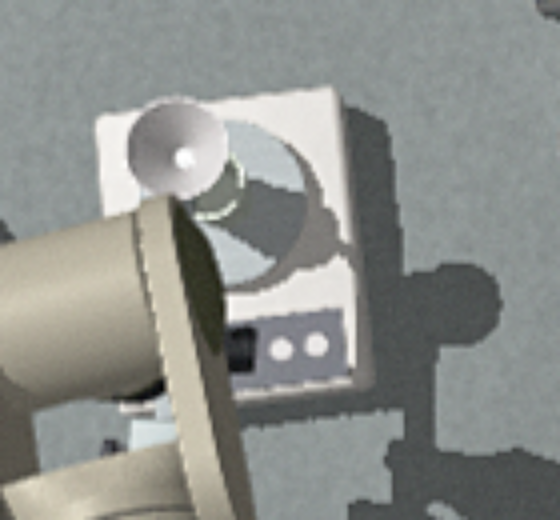

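The funnel's axis agrees with the beaker's within about 1 mm in both views, and the gap is about 30 mm. I'll hold briefly and do the last check.

play_rows(
  targets="0 0 0 0 1;0 0 0 0 1;0 0 0 0 1;0 0 0 0 1;0 0 0 0 1",
)

```text
time_s: 17.35
position: [0.4517, 0.2461, 0.1999]
tool_rot: [[-0.999, 0.039, 0.0], [0.039, 0.999, 0.0], [-0.0, 0.0, -1.0]]
ft_force: [0.2, -1.1, -4.5]
grip_width: 0.0105
```

```bash
python3 - <<'E'
from h import *
d=grab('wrist');go(.4515,.2471,.199,87.8);arm(d)
e=grab('scene');S=cloud(e);circ3(S,(310,200,365,255),.249,.28,'S funnel',0);circ3(S,(322,235,355,270),.133,.155,'S beaker',0)
print(np.abs(e['s']['qvel']).max())
env.close_job()
E
```

```text
t 17.4 p [0.4517 0.246  0.1998] yawY 87.78 w 0.0103 F [ 1.01  0.12 -4.78] shift [0.0003 0.001  0.0008] turn -0.0004
block u [-0.0839 -0.0424] v [-0.0189  0.0189] w0 0.033 pitch deg 0.36 roll -0.03 11073
S funnel 237 [0.5768 0.2387] 0.0334 mid [0.5759 0.2387] z [0.2496 0.2556 0.2607]
S beaker 104 [0.5768 0.2387] 0.0259 mid [0.5772 0.239 ] z [0.1337 0.1429 0.1481]
0.10328330078154156
the job is handed in; nothing more can be done
```

The job is handed in at about 17.4 s, with the arm still holding the funnel over the beaker.

- **Beaker:** I took the cup nearest the base and stood it upright on the pan. I let go with the pan sunk about 4 mm, well clear of its 12 mm stop. It stands about 2.5 mm from the pan's centre.
- **Funnel arm:** I gripped it about 1.5 mm from its balance point and carried it level. The wrist camera read a steady tilt of 0.3–0.5° and roll under 0.1° throughout.
- **Final hold:** The funnel's axis is within about 1 mm of the beaker's. The gap is about 30 mm by calculation, with the spout at about 0.173 m and the rim at 0.143 m. The arm was still.
- **Left alone:** I did not touch the bottle, flask, tip box, tube rack or the second cup. I ran no final position check on them.

The wrist camera read about 2 mm differently from the top camera, and the scene and top cameras differed by about 4 mm in y. I corrected for the wrist offset, and set the spout's final position by comparing funnel and beaker within each view.

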